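# Turn the prize carousel to the champion's card

## Task

Throw the index pin's lever right over so that the spring pin is drawn out of the carousel wheel, turn the wheel (its rim has pegs to push on) until the two-handled cup stands in front of the name card, and throw the lever back so that the pin drops fully home in the hole there, locking the wheel. The four prizes must stay standing upright in their pockets, and do not shift or knock over the thermos, mug, game clock or stack of pieces around the stand. Finish with the wheel at rest, hands off.

Things in the scene. Friction and masses are not known exactly. Their poses are not given: they have to be found in the camera images.
- stand: Fixed dark wooden base plate 300 (its x) x 400 (its y) x 15 mm, origin at the centre of its underside on the table, under the wheel's axis. Its +y side carries the pin bracket, its -y side the upright white blank name card (130 mm wide, at y = -183, top at z = 75).
- bracket (a point): On the stand at (0, 154, 132) mm: top of the grey bracket post, which spans x = +-20, y = 148 to 160. At z = 82 to 94 its arm reaches inward over the wheel to y = 100; the pegs pass under it. The pin's steel head (x = +-24, y = 104 to 138) tops out at z = 151, or 163 when drawn.
- wheel_top (a point): Centre of the wheel's top face, z = 32 mm. The wheel (radius 145 mm) turns about the stand's z. Six square pockets (51 mm inside, lips 5 mm high) at radius 65 mm hold prizes; six blind holes for the pin, in line with the pockets at radius 112 mm, are 14 mm wide along the rim. At wheel joint 0 they lie at 30, 90, ... 330 degrees from the stand's +x towards +y.
- peg0 (a point): Top of one of six alike upright steel push pegs that turn with the wheel: 14 mm diameter, 40 mm tall (z = 32 to 72), at radius 130 mm, every 60 degrees, midway between the holes. At wheel joint 0 this one lies on the stand's +x axis.
- wheel (a joint): Wheel angle, rad, positive counterclockwise from above, near 0 at the start with the pin in a hole; a hole comes under the pin every 1.0472 rad. With the pin drawn it turns either way (to +-6 rad) against 0.12 N m of friction (about 1 N at a peg) and stays where left. With the pin home it has about 0.02 rad of play.
- pin (a joint): Height in m of the upright spring pin (10 mm diameter, round tip, at stand x = 0, y = 112 mm): 0 = fully home in a hole, 0.008 = tip riding on the wheel between holes, 0.011 = drawn and held by the lever's cam. Its spring presses down with 6 to 10 N. With the lever back and no hole beneath, it rides on the wheel and snaps in when a hole comes under it.
- lever (a joint): The pin's cam lever, rad: 0 = pin released, leaning 40 degrees from upright to the stand's +x; 1.40 = right over, leaning 40 degrees to -x, pin drawn and held (the cam passes its top at 1.22; short of that the spring may push it back). Pivots about a line along the stand's y at x = 0, z = 120 mm. Starts at 0 to 0.1; about 3 to 5 N at the knob.
- lever_knob (a point): Centre of the black ball knob, 26 mm diameter, at the lever's end, 65 mm from the pivot. The lever's steel arm, 10 mm diameter, swings in the plane y = 170 mm of the stand.
- card_spot (a point): Point on the wheel's top face height in front of the name card, at stand (0, -65, 32) mm: where the centre of the cup's foot must finish.
- cup: Loose steel prize cup with two side handles, 66 mm tall, foot 46 mm diameter, 69 mm over the handles, origin at the centre of its underside; it starts in one of the four pockets 60 or 120 degrees either side of the card.
- caddy: Loose plain steel tea caddy, cylinder 45 mm diameter, 62 mm tall, origin under its centre, in a pocket.
- pawn: Loose turned wooden pawn, 46 mm diameter, 66 mm tall, origin under its centre, in a pocket.
- cube_clock: Loose small wooden clock, 34 x 34 x 58 mm, origin under its centre, in a pocket.
- thermos: Bystander: loose steel thermos, 72 mm diameter, 190 mm tall, beyond the name card; origin under its centre.
- mug: Bystander: loose white mug, 76 mm diameter, 90 mm tall, handle at its +y; origin under its centre.
- game_clock: Bystander: loose wooden game clock, 55 x 150 x 85 mm (93 with its buttons); origin under its centre.
- pieces: Bystander: loose stack of round wooden game pieces (one part), 60 mm diameter, 72 mm tall; origin under its centre.

How it is judged (in metres and radians):
On the way, in this order (a step that is already met when the one before it is completed fails the run):
1. the pin is drawn clear of the wheel (value of joint pin above 0.0085 m), for 0.2 s.
2. the wheel is turned off its starting hole ((value of joint wheel above 0.3 rad or value of joint wheel below -0.3 rad)), for 0.1 s.
At the end, for the whole second after the job is handed in: Pin home within 2 mm, lever back (below 0.4 rad), cup within 15 mm of the spot before the card, wheel and prizes at rest, prizes upright within 0.12 rad and down in their pockets (undersides within 4 mm of the wheel top), bystanders within 25 mm of where they stood (value of joint pin below 0.002 m and value of joint lever below 0.4 rad and horizontal distance between cup and card_spot below 0.015 m and velocity of joint wheel between -0.05 and 0.05 rad/s and angle between each of cup, caddy, pawn, cube_clock's own z axis and vertical below 0.12 rad and height (world z) of cup between 0.028 and 0.036 m and height (world z) of caddy between 0.028 and 0.036 m and height (world z) of pawn between 0.028 and 0.036 m and height (world z) of cube_clock between 0.028 and 0.036 m and linear speed of each of cup, caddy, pawn, cube_clock below 0.05 m/s and distance of each of thermos, mug, game_clock, pieces from where it was at the start of the episode below 0.025 m); the robot touches nothing.
It fails at once if a prize is tipped over (angle between any of cup, caddy, pawn, cube_clock's own z axis and vertical above 0.5 rad).
It fails at once if a bystander is shifted by more than 25 mm or tipped (distance of any of thermos, mug, game_clock, pieces from where it was at the start of the episode above 0.025 m or angle between any of thermos, mug, game_clock, pieces's own z axis and vertical above 0.4 rad).
It also fails if it takes over 64 s, if anything falls off the work surface, if the arm or the gripper's body presses on something with over 40 N, if the wrist force passes 120 N, or if a joint passes its speed limit or range.

## Robot

A 6-joint arm with a two-finger parallel gripper is mounted at the origin on the work surface. World frame = base frame: x ahead of the robot, y to its left, z up, the work surface at z = 0. Lengths are in m, angles in degrees, forces in N, time in s.
With the tool pointing down it reaches from about 0.25 to 0.725 m from the base axis. Payload 9.7 kg.
Tool frame: the origin (TCP) lies at the very end of the fingers, on their centre line; the grasp point (between the pads) lies 19 mm behind it; x points along the fingers, z is the direction in which the jaws open and shut, and the axes are right-handed (so a half turn about x gives the same grasp; the last joint's range is limited). The gripper opens to 85 mm and grips with 20 to 120 N. Pads are 22 mm wide; open, the fingers measure 114 mm over their backs; the gripper's body (76 mm by 85 mm) begins 54 mm behind the grasp point. The pads swing forward as they close: fully open they stand 13 mm farther back than shut.
Start: joints at [-71.219, 4.979, 10.078, 95.1, 0, 90], TCP at [0.177, -0.521, 0.199] pointing down, gripper open.
Joint ranges: [-179.16, 179.16], [-48.56, 103.87], [-65.8, 70.77], [-126.05, 130.52], [-82.76, 87.17], [-180, 180]. Speed limits (degrees/s): [127.2, 127.2, 147.25, 180, 180, 180].

## Interface

Orientations are given as [roll, pitch, yaw] about the fixed x, y, z axes, in that order (R = Rz(yaw) Ry(pitch) Rx(roll)).
In Python, from workcell import sensors, vision, job_done gives the robot as it stands.
- The arm moves only by the tool carry_out, never from a script. Its argument "increments" is a list of rows, each a list of 7 numbers: the turn, a rotation vector about the tool's x, y, z in degrees, then the shift along the tool's x, y, z in mm, then the opening in per cent of the stroke, from 0 (shut) to 100 (fully open). A call has 1 to 12 rows; each row shifts and turns the commanded pose from where the row before left it, along the tool's axes as they then stand; what a row does not reach is not made up. A row lasts 1/8 s, in which the tool goes at most 62.5 mm and 10.7 degrees, less where a joint would pass 70% of its speed; a pose out of reach is approached as far as the arm can. A call is refused whole if a number of a shift passes 62.5 or a number of a turn 10.7, either way. A call with a gripper value outside its range is refused whole. The fingers move at their own pace and stop on an object; "squeeze" is the grip in N (left out, the last holds). Time passes only in rows, so rows that do not move let the fingers close. It gives the time, the measured TCP pose, the force and the opening at its end, in the units of the state.
- sensors.get_obs(): the state, without advancing time (a new reading comes with each control period).
- vision.camera(name): name is "scene" or "top"; returns the picture (420x560x3 uint8, red, green, blue); there is no depth.
- vision.calibration(name): a dict with "camera_matrix" (3x3 intrinsics, pixels), "extrinsics" (4x4, takes a point from world to camera coordinates). Camera axes: x right, y up, looking along -z (the intrinsics and any distortion apply to the point x, -y, -z); pixel columns grow to the right and rows downward; lengths in m; the calibration is good to about 2 mm. A picture is of the moment at which its call begins. calibration takes no time and is no camera call.
- job_done(): hands the job in, once; it reports no verdict.
The state is a dict: "time": time; "q": joint angles; "qd": joint speeds; "joint_efforts": joint torques, N m; "ee_pos": TCP position; "tcp_rot": TCP orientation; "wrist_force": force on the tool from outside, world axes, zero at the start; "torque": the same for the moment, N m; "opening": finger opening in m.
Only numpy, scipy, OpenCV 4.12 (cv2) and the standard library are available. Lean on these libraries where they do the work, as an engineer would, in place of code of your own. Each camera call takes 0.05 s, during which the arm holds its last target.

## Working session

There is one attempt and no reset: what is moved stays moved. The work goes in short steps, Python scripts to look and compute and a tool call to move; the robot and the scene stay as the last step left them, time stands still between calls to the robot, and variables do not carry over. Pictures are saved under pics/ and viewed, and the job is handed in when it is done.

Besides the shell and the picture viewer there is one more tool, called after "Request:" as name([rows], argument=value, ...), one row to a line, values as JSON. carry_out: Moves the arm, as the interface text tells. Its arguments: {"type":"object","properties":{"increments":{"type":"array"},"squeeze":{"type":"number"}},"required":["increments"]}

```bash
ls; mkdir -p pics
python3 - <<'E'
from workcell import sensors, vision
import cv2
for n in ("scene","top"):
    im=vision.camera(n); cv2.imwrite(f"pics/{n}0.png",im[:,:,::-1])
    c=vision.calibration(n); print(n,c)
print(sensors.get_obs())
E
```

```text
pics
scene {'camera_matrix': array([[413.01137496,   0.        , 273.16619708],
       [  0.        , 413.01137496, 206.206663  ],
       [  0.        ,   0.        ,   1.        ]]), 'extrinsics': array([[ 0.32999132,  0.94389968, -0.01261464, -0.20636639],
       [-0.63966232,  0.23341617,  0.73235852,  0.29878675],
       [ 0.69421743, -0.23360285,  0.68080237, -1.58741629],
       [ 0.        ,  0.        ,  0.        ,  1.        ]])}
top {'camera_matrix': array([[432.68308451,   0.        , 276.81943064],
       [  0.        , 432.68308451, 207.42035888],
       [  0.        ,   0.        ,   1.        ]]), 'extrinsics': array([[ 0.0131404 , -0.99936178, -0.03321694,  0.00236373],
       [ 0.99404179,  0.00946117,  0.10858828, -0.63718343],
       [-0.10820471, -0.03444592,  0.99353169, -0.9929889 ],
       [ 0.        ,  0.        ,  0.        ,  1.        ]])}
{'time': 0.1, 'q': array([-7.12184386e+01,  5.00937978e+00,  1.00378174e+01,  9.50992069e+01,
        8.18756788e-04,  8.99994956e+01]), 'qd': array([ 0.07838404, -0.03851578,  0.1753122 ,  0.01314734,  0.02125566,
       -0.08054224]), 'joint_efforts': array([-2.70584162e-03, -5.21562052e+01,  4.65653765e+01,  1.60196068e-02,
       -1.13608103e-04, -1.64661321e-05]), 'ee_pos': array([ 0.17700286, -0.52047738,  0.19822972]), 'tcp_rot': array([179.33664854,  89.92922601, 108.11871384]), 'wrist_force': array([-0.33462082,  0.87881941,  0.32011154]), 'torque': array([-0.02247233, -0.01005295,  0.01950744]), 'opening': 0.08561881684665647}
```

View pics/scene0.png

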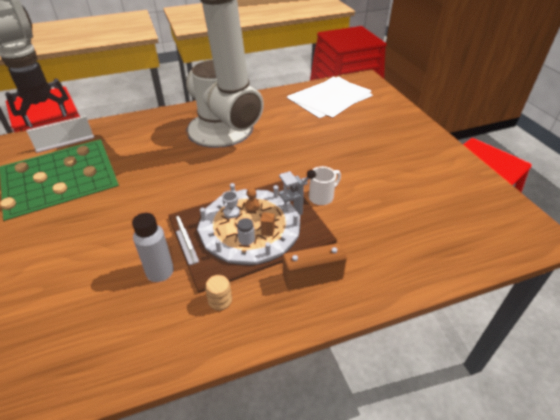

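View pics/top0.png

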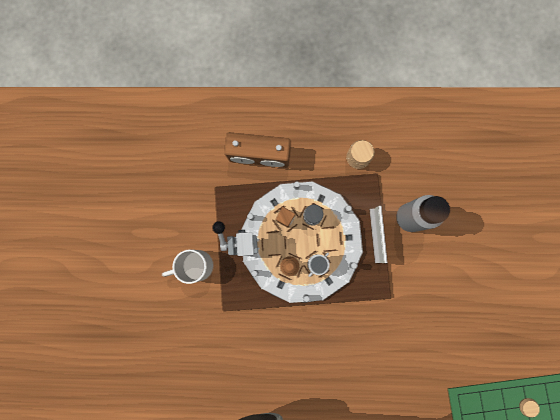

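Run:
```python
import cv2
a=cv2.imread("pics/scene0.png")[100:340,170:450]; cv2.imwrite("pics/scene0c.png",cv2.resize(a,None,fx=2.5,fy=2.5,interpolation=2))
a=cv2.imread("pics/top0.png")[60:300,140:420]; cv2.imwrite("pics/top0c.png",cv2.resize(a,None,fx=2.5,fy=2.5,interpolation=2))
```

```text
(no output)
```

View pics/scene0c.png

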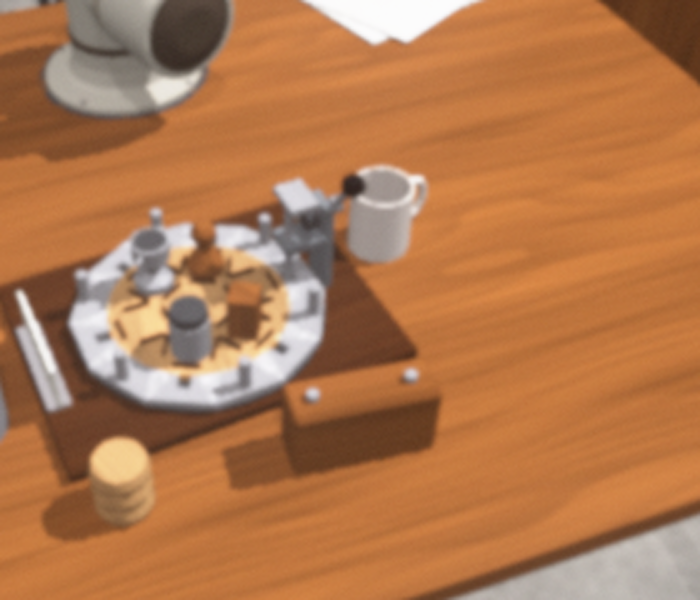

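View pics/top0c.png

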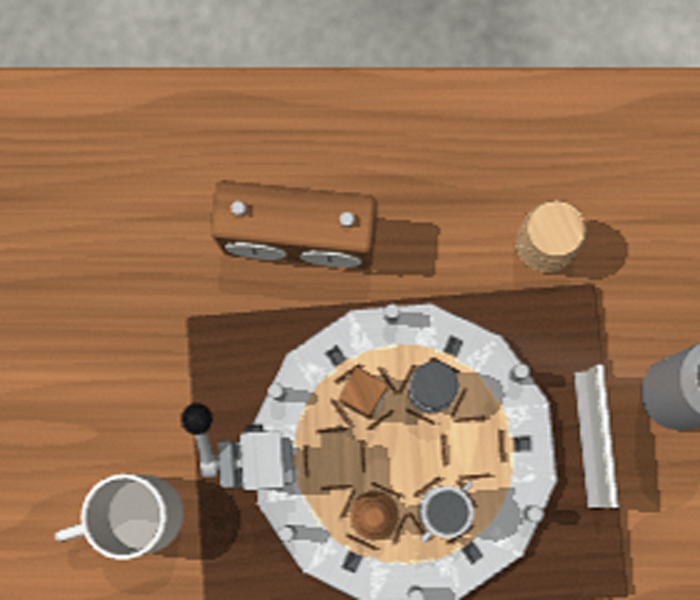

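The cup is in the pocket on the robot's side, about 60° from the card, so the wheel has to turn +60°. The lever's knob points away from the robot. Next I'll take enlarged crops to get exact pixels.

Run:
```python
import cv2
im=cv2.imread("pics/top0.png")
def crop(n,r0,r1,c0,c1,f):
    a=cv2.resize(im[r0:r1,c0:c1],None,fx=f,fy=f,interpolation=cv2.INTER_CUBIC)
    for k in range(c0-c0%20+20,c1,20):
        cv2.putText(a,str(k),(int((k-c0+.5)*f),10),0,.35,(0,255,255),1); cv2.line(a,(int((k-c0+.5)*f),12),(int((k-c0+.5)*f),18),(0,255,255),1)
    for k in range(r0-r0%20+20,r1,20):
        cv2.putText(a,str(k),(0,int((k-r0+.5)*f)),0,.35,(0,255,255),1); cv2.line(a,(24,int((k-r0+.5)*f)),(30,int((k-r0+.5)*f)),(0,255,255),1)
    cv2.imwrite(f"pics/{n}.png",a)
crop("tA",170,320,205,305,4)
crop("tB",170,320,295,400,4)
```

```text
(no output)
```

View pics/tA.png

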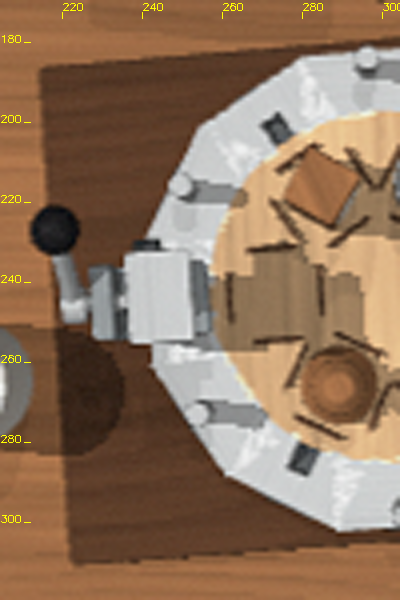

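View pics/tB.png

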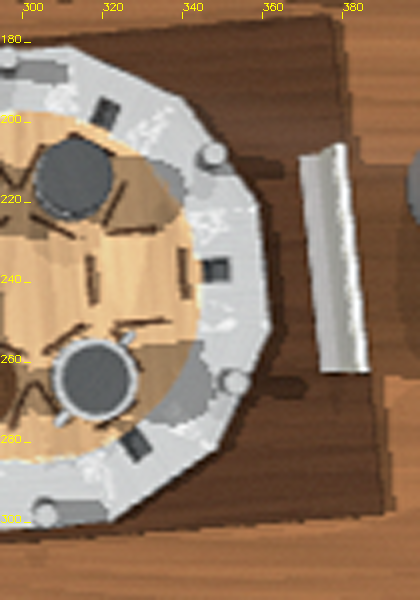

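```bash
cat > h.py <<'E'
import numpy as np, cv2
from workcell import vision, sensors
C={n:vision.calibration(n) for n in("scene","top")}
def proj(n,P):
    P=np.atleast_2d(P); c=C[n]; E=np.array(c["extrinsics"]); K=np.array(c["camera_matrix"])
    q=P@E[:3,:3].T+E[:3,3]; q=q*[1,-1,-1]; q=q@K.T; return q[:,:2]/q[:,2:]
def unproj(n,uv,z):
    c=C[n]; E=np.array(c["extrinsics"]); K=np.array(c["camera_matrix"])
    d=np.linalg.inv(K)@[uv[0],uv[1],1]; d=d*[1,-1,-1]; d=E[:3,:3].T@d; o=-E[:3,:3].T@E[:3,3]
    return o+d*(z-o[2])/d[2]
def grab(name,cam,r0,r1,c0,c1,f):
    im=vision.camera(cam)[:,:,::-1].copy()
    a=cv2.resize(im[r0:r1,c0:c1],None,fx=f,fy=f,interpolation=cv2.INTER_CUBIC)
    for k in range(c0-c0%20+20,c1,20):
        x=int((k-c0+.5)*f);cv2.putText(a,str(k),(x,10),0,.35,(0,255,255),1); cv2.line(a,(x,12),(x,18),(0,255,255),1)
    for k in range(r0-r0%20+20,r1,20):
        y=int((k-r0+.5)*f);cv2.putText(a,str(k),(0,y),0,.35,(0,255,255),1); cv2.line(a,(24,y),(30,y),(0,255,255),1)
    cv2.imwrite(f"pics/{name}.png",a)
E
python3 - <<'E'
from h import *
from scipy.optimize import least_squares
pts=[];uv=[];wh=[]
for a,p in zip([(.15,.2),(-.15,.2),(.15,-.2),(-.15,-.2)],[(215.4,186.8),(223,310.6),(379.3,173.7),(391.6,298)]): pts.append((*a,.015));uv.append(p);wh.append(0)
for k,p in zip(range(0,360,60),[(296.9,184.9),(249.9,215.9),(254.9,273.1),(305.6,297.9),(353.6,265.1),(347.9,208.4)]):
    t=np.radians(k);pts.append((.13*np.cos(t),.13*np.sin(t),.072));uv.append(p);wh.append(1)
for k,p in zip([30,150,210,270,330],[(274.1,201.9),(280.6,284.6),(328.6,281.4),(348.6,237.1),(321.1,198.1)]):
    t=np.radians(k);pts.append((.112*np.cos(t),.112*np.sin(t),.032));uv.append(p);wh.append(1)
pts=np.array(pts);uv=np.array(uv)-.4;wh=np.array(wh)
def W(x):
    a=x[2]+wh*x[3];c,s=np.cos(a),np.sin(a)
    return np.c_[x[0]+c*pts[:,0]-s*pts[:,1],x[1]+s*pts[:,0]+c*pts[:,1],pts[:,2]]
r=least_squares(lambda x:(proj("top",W(x))-uv).ravel(),[.5,-.05,0,0],loss='soft_l1')
print(r.x, np.degrees(r.x[2:]));print(np.round((proj("top",W(r.x))-uv),2).tolist())
x,y,a=r.x[:3];R=np.array([[np.cos(a),-np.sin(a)],[np.sin(a),np.cos(a)]])
np.save("stand.npy",r.x)
k=unproj("top",(218,227),.17);print("knob",k,"stand",R.T@(k[:2]-[x,y]))
print("knob pred",[x,y]+R@[.042,.170],[x,y]+R@[-.042,.170])
print("mug top c",unproj("top",(188.5,267),.09),"gclock",unproj("top",(257,146),.085),"pieces",unproj("top",(361.5,152),.072),"thermos",unproj("top",(434,209),.19))
for n,p in zip("cup caddy pawn cube".split(),[(318.2,264.5,.098),(313,215,.094),(289,267,.098),(285,216,.09)]):
    q=unproj("top",p[:2],p[2])[:2];print(n,q,R.T@(q-[x,y]))
# scene check
S=lambda p:[[*([x,y]+R@p[:2]),p[2]]]
print("scene knob",proj("scene",S(np.array([.042,.17,.17]))),"bracket",proj("scene",S(np.array([0,.121,.151]))))
print("peg240",[x,y]+R@(.13*np.array([np.cos(np.radians(240)+r.x[3]),np.sin(np.radians(240)+r.x[3])])))
E
```

```text
[ 0.55922886 -0.04796065  0.08848761  0.00207674] [5.0699666 0.1189886]
[[-0.91, -0.58], [-1.02, 0.38], [-0.91, -0.63], [-0.28, 0.62], [-0.02, -0.95], [0.25, 0.04], [-0.7, 0.07], [0.87, 0.73], [0.52, 0.36], [0.68, -0.38], [0.3, 0.33], [0.16, -0.2], [0.08, -0.66], [0.15, 0.17], [0.2, 0.33]]
knob [0.58066463 0.12558403 0.17      ] stand [0.03668843 0.17097136]
knob pred [0.58604126 0.12508586] [0.50236991 0.1176626 ]
mug top c [0.49567739 0.20282834 0.09      ] gclock [0.77315206 0.05527078 0.085     ] pieces [ 0.76345576 -0.18537019  0.072     ] thermos [ 0.62002396 -0.30865428  0.19      ]
cup [ 0.50537741 -0.08490978] [-0.05690603 -0.03204559]
caddy [ 0.6144513 -0.0733032] [ 0.05276682 -0.03012352]
pawn [ 0.49905314 -0.02105985] [-0.057563    0.03211341]
cube [ 0.6119375 -0.0109199] [0.0557758  0.03223785]
scene knob [[312.02871415 176.90627175]] bracket [[288.36196868 178.40883721]]
peg240 [ 0.50467734 -0.16596121]
```

```bash
cat >> h.py <<'E'
from scipy.spatial.transform import Rotation as Ro
S=np.load("stand.npy") if __import__("os").path.exists("stand.npy") else None
def st2w(p):
    a=S[2];c,s=np.cos(a),np.sin(a);p=np.array(p,float);return np.array([S[0]+c*p[0]-s*p[1],S[1]+s*p[0]+c*p[1],p[2]])
def toolR(): return Ro.from_euler("xyz",sensors.get_obs()["tcp_rot"],degrees=True)
def plan(pos,jaw_deg):
    """jaw_deg: stand-frame azimuth of jaw axis (mod 180). prints turn about tool axes, then shift in turned tool axes"""
    o=sensors.get_obs();R=toolR()
    best=None
    for k in(0,180):
        a=np.radians(jaw_deg+k)+S[2];z=np.array([np.cos(a),np.sin(a),0]);x=np.array([0,0,-1.]);y=np.cross(z,x)
        T=Ro.from_matrix(np.c_[x,y,z]);d=np.degrees((R.inv()*T).as_rotvec())
        if best is None or np.linalg.norm(d)<np.linalg.norm(best[0]): best=(d,T)
    d,T=best
    print("t",round(o["time"],2),"pos",o["ee_pos"].round(4),"q",o["q"].round(1),"F",o["wrist_force"].round(1),"open",round(o["opening"],4))
    print("turn",d.round(2),"shift_after_mm",(T.inv().apply(np.array(pos)-o["ee_pos"])*1000).round(1),"shift_now",(R.inv().apply(np.array(pos)-o["ee_pos"])*1000).round(1))
E
python3 - <<'E'
from h import *
print(toolR().as_matrix().round(3))
p=st2w([.03,.172,.142]);print(p)
plan([*p[:2],.27],0)
E
```

```text
[[-0.     0.947  0.322]
 [ 0.001  0.322 -0.947]
 [-1.     0.    -0.001]]
[0.57391147 0.12601757 0.142     ]
t 0.1 pos [ 0.177  -0.5205  0.1982] q [-71.2   5.   10.   95.1   0.   90. ] F [-0.3  0.9  0.3] open 0.0856
turn [-7.629e+01 -6.000e-02 -5.000e-02] shift_after_mm [-71.8 608.9 452.5] shift_now [ -71.2  583.9 -484.4]
```

Request:
carry_out([
  [0,0,0,-36,0,0,100],
  [0,0,0,-36,0,0,100],
  [-10.6,0,0,0,0,0,100],
  [-10.6,0,0,0,0,0,100],
  [-10.6,0,0,0,0,0,100],
  [-10.6,0,0,0,0,0,100],
  [-10.6,0,0,0,0,0,100],
  [-10.6,0,0,0,0,0,100],
  [-10.6,0,0,0,0,0,100],
  [-2,0,0,0,0,0,70],
])

```text
time: 1.35
ee_pos: [0.1771, -0.5206, 0.2706]
tcp_rot: [103.9, 90.0, 108.9]
wrist_force: [-0.0, 0.2, 0.5]
opening: 0.0699
```

Run:
```python
from h import *
p=st2w([.03,.172,.27]);plan(p,0)
```

```text
t 1.35 pos [ 0.1771 -0.5206  0.2706] q [-71.2   7.4  20.8 103.5  -0.   13.8] F [-0.   0.2  0.5] open 0.0699
turn [-0.06 -0.01 -0.04] shift_after_mm [6.000e-01 6.090e+02 4.524e+02] shift_now [  0.9 609.5 451.8]
```

Request:
carry_out([
  [0,0,0,0,50.8,38.2,70],
  [0,0,0,0,50.8,38.2,70],
  [0,0,0,0,50.8,38.2,70],
  [0,0,0,0,50.8,38.2,70],
  [0,0,0,0,50.8,38.2,70],
  [0,0,0,0,50.8,38.2,70],
  [0,0,0,0,50.8,38.2,70],
  [0,0,0,0,50.8,38.2,70],
  [0,0,0,0,50.8,38.2,70],
  [0,0,0,0,50.8,38.2,70],
  [0,0,0,0,50.8,38.2,70],
  [0,0,0,0,50.8,38.2,70],
])

```text
time: 2.85
ee_pos: [0.5748, 0.1176, 0.2708]
tcp_rot: [-30.3, 90.0, -25.5]
wrist_force: [0.9, -0.3, 0.2]
opening: 0.0595
```

Run:
```python
from h import *
p=st2w([.036,.172,.142]);plan(p,0)
grab("t1","top",150,330,180,380,4)
```

```text
t 2.85 pos [0.5748 0.1176 0.2708] q [ 11.6  12.7  27.  104.2  -0.   96.8] F [ 0.9 -0.3  0.2] open 0.0595
turn [-0.28  0.01  0.01] shift_after_mm [128.8   8.5   5.8] shift_now [128.8   8.5   5.8]
```

View pics/t1.png

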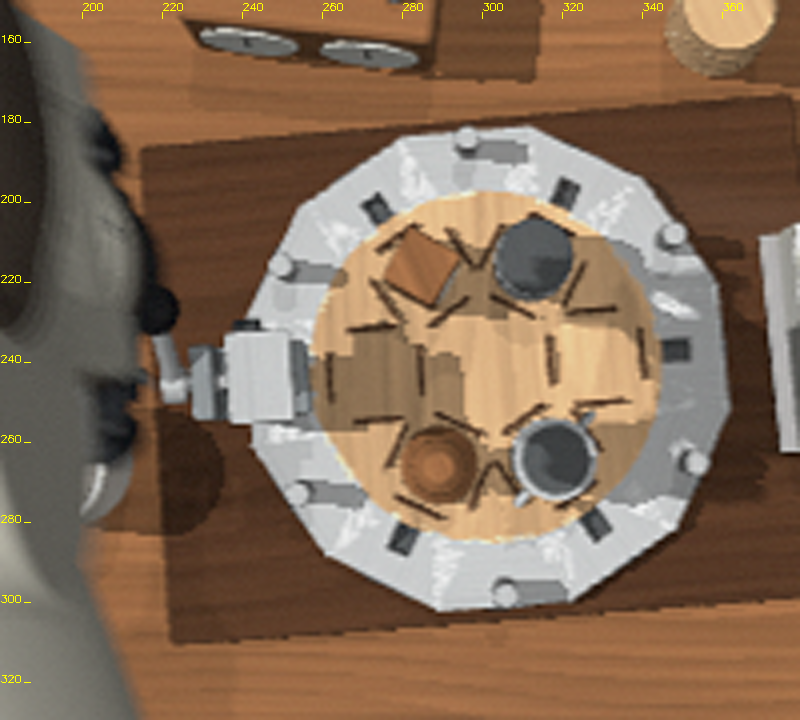

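The picture shows the knob at about (218,227), unmoved, with the gripper above it and the wheel in full view. I'll settle and re-measure before going down.

Request:
carry_out([
  [0,0,0,0,0,0,70],
])

```text
time: 3.02
ee_pos: [0.5744, 0.1173, 0.269]
tcp_rot: [-172.6, 89.8, -167.6]
wrist_force: [-0.5, -0.8, 0.7]
opening: 0.06
```

Run:
```python
from h import *
p=st2w([.036,.172,.142]);plan(p,0)
```

```text
t 3.02 pos [0.5744 0.1173 0.269 ] q [ 11.5  12.8  26.9 104.2  -0.   96.6] F [-0.5 -0.8  0.7] open 0.06
turn [-0.09 -0.17  0.02] shift_after_mm [127.    8.8   6.2] shift_now [127.    8.8   6.6]
```

Request:
carry_out([
  [0,0,0,0,9,6,70],
  [0,0,0,0,0,0,70],
  [0,0,0,30,0,0,70],
  [0,0,0,30,0,0,70],
  [0,0,0,30,0,0,70],
  [0,0,0,20,0,0,70],
  [0,0,0,17,0,0,70],
  [0,0,0,0,0,0,70],
])

```text
time: 4.03
ee_pos: [0.5787, 0.1245, 0.1432]
tcp_rot: [-172.2, 89.9, -167.3]
wrist_force: [1.0, -0.4, 1.2]
opening: 0.0597
```

Run:
```python
from h import *
p=st2w([-.059,.172,.142]);plan(p,0)
grab("s2","scene",120,260,230,390,5)
```

```text
t 4.03 pos [0.5787 0.1245 0.1432] q [12.1 10.1  9.5 89.5 -0.  97.2] F [ 1.  -0.4  1.2] open 0.0597
turn [-0.14 -0.07  0.01] shift_after_mm [  1.2   1.9 -93.6] shift_now [  1.3   1.7 -93.6]
```

View pics/s2.png

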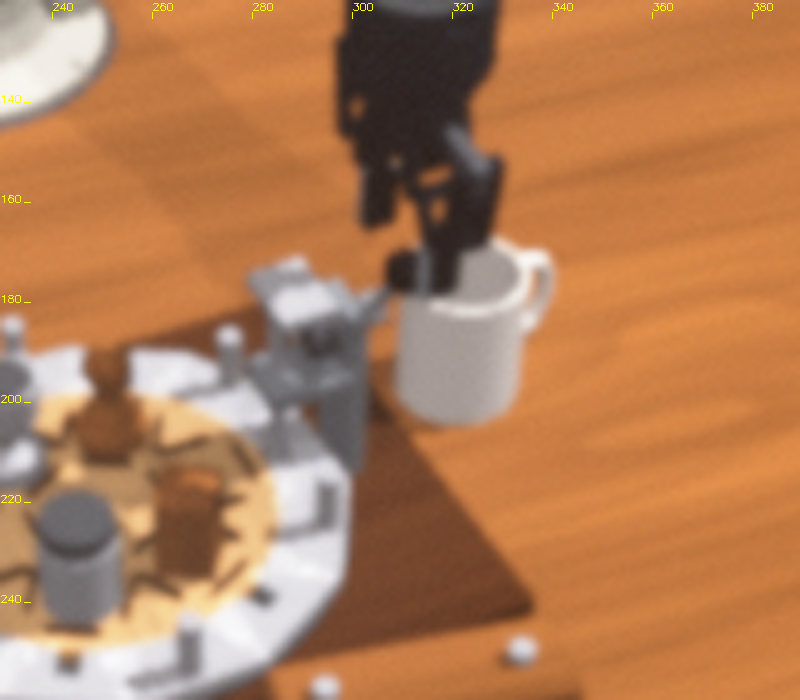

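Run:
```python
from h import *
o=sensors.get_obs();R=toolR().as_matrix();p=o["ee_pos"]
for s in(.03,.036,-.03,-.036):
  for h in (.0,.013,.03): print(s,h,proj("scene",p+R[:,2]*s-R[:,0]*h).round(1))
print("knob",proj("scene",st2w([.04,.17,.17])),proj("scene",st2w([.037,.17,.175])))
for uv in [(309,174)]: 
    # find stand coords on plane y=.17
    from scipy.optimize import fsolve
    f=lambda v:(proj("scene",st2w([v[0],.17,v[1]]))[0]-uv); print(fsolve(f,[.04,.17]))
```

```text
0.03 0.0 [[315.7 189.4]]
0.03 0.013 [[316.  185.7]]
0.03 0.03 [[316.4 180.7]]
0.036 0.0 [[316.8 190.8]]
0.036 0.013 [[317.1 187. ]]
0.036 0.03 [[317.5 182. ]]
-0.03 0.0 [[305.3 176.6]]
-0.03 0.013 [[305.4 172.8]]
-0.03 0.03 [[305.7 167.9]]
-0.036 0.0 [[304.3 175.3]]
-0.036 0.013 [[304.4 171.6]]
-0.036 0.03 [[304.7 166.7]]
knob [[311.67034476 176.47724492]] [[311.22876041 174.3587707 ]]
[0.02516753 0.16771019]
```

Run:
```python
from h import *
from scipy.optimize import least_squares
im=vision.camera("scene"); a=cv2.resize(im[140:210,280:350,::-1],None,fx=8,fy=8,interpolation=0); cv2.imwrite("pics/s3.png",a)
r=least_squares(lambda p:np.r_[proj("top",p)[0]-(218,227),proj("scene",p)[0]-(309.5,174)],[.58,.12,.17]);print(r.x,r.fun)
im0=cv2.imread("pics/scene0.png"); cv2.imwrite("pics/s0k.png",cv2.resize(im0[140:210,280:350],None,fx=8,fy=8,interpolation=0))
```

```text
[0.5797909  0.1229915  0.17627302] [ 0.73291006  0.24558906  0.98829729 -0.16522793]
```

View pics/s3.png

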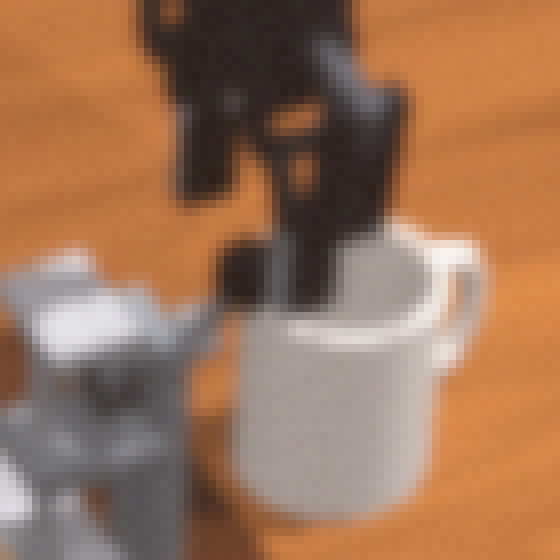

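View pics/s0k.png

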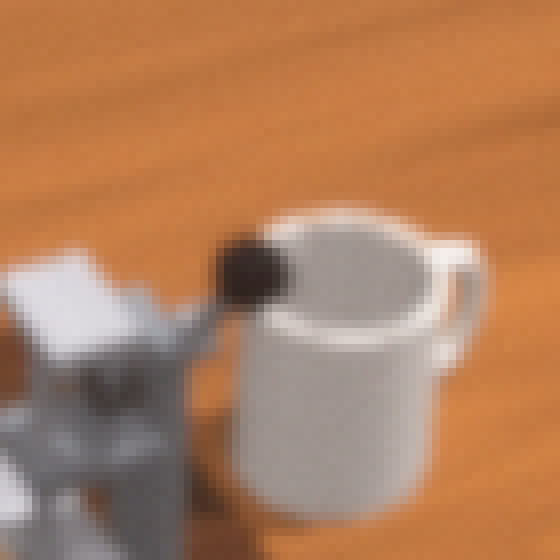

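Run:
```python
from h import *
im0=cv2.imread("pics/scene0.png"); cv2.imwrite("pics/s0g.png",cv2.resize(im0[60:140,0:90],None,fx=8,fy=8,interpolation=0))
p=np.array([.177,-.5205,.1982]);z=np.array([.322,-.947,0])
for s in(.0425,-.0425):
  for h in(0,.013,.03,.05): print(s,h,(proj("scene",p+z*s+[0,0,h])[0]-[0,60])*8)
```

```text
0.0425 0 [309.11752874 638.71829758]
0.0425 0.013 [294.58929089 608.08430265]
0.0425 0.03 [275.25880758 567.32437473]
0.0425 0.05 [252.02111298 518.32576762]
-0.0425 0 [547.21806109 557.33152118]
-0.0425 0.013 [534.87076056 527.05694645]
-0.0425 0.03 [518.45095568 486.79692289]
-0.0425 0.05 [498.72561694 438.43199969]
```

View pics/s0g.png

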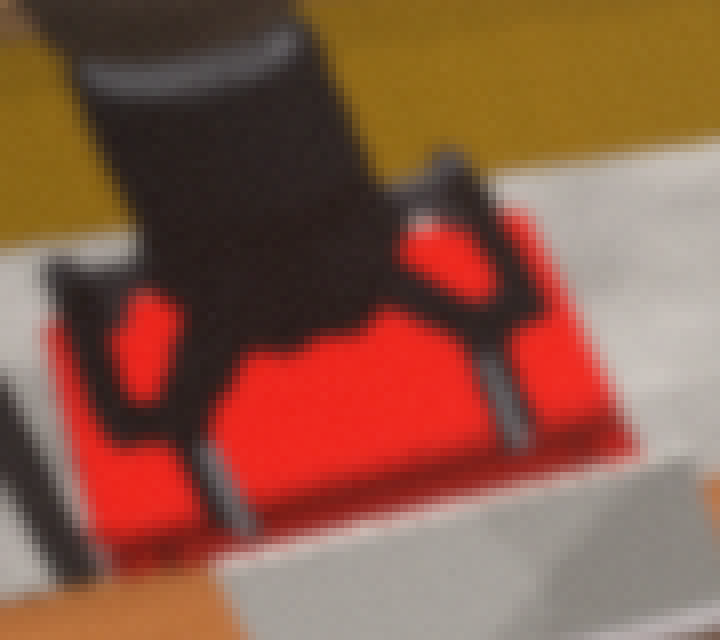

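The images show the fingertips about 35 mm higher than the nominal TCP suggests, in both the start view and now. I'll go lower in small steps, watching force and picture.

Request:
carry_out([
  [0,0,0,0,0,0,90],
  [0,0,0,0,0,0,90],
  [0,0,0,8,0,0,90],
  [0,0,0,8,0,0,90],
  [0,0,0,0,0,0,90],
])

```text
time: 4.75
ee_pos: [0.5787, 0.125, 0.1267]
tcp_rot: [-173.0, 89.9, -168.0]
wrist_force: [-0.3, -0.2, 0.1]
opening: 0.0769
```

Run:
```python
from h import *
p=st2w([-.059,.172,.142]);plan(p,0)
im=vision.camera("scene"); cv2.imwrite("pics/s4.png",cv2.resize(im[130:210,270:350,::-1],None,fx=7,fy=7,interpolation=0))
```

```text
t 4.75 pos [0.5787 0.125  0.1267] q [12.2 10.   7.6 87.7  0.  97.2] F [-0.3 -0.2  0.1] open 0.0769
turn [-0.09 -0.1   0.01] shift_after_mm [-15.3   1.5 -93.7] shift_now [-15.2   1.3 -93.7]
```

View pics/s4.png

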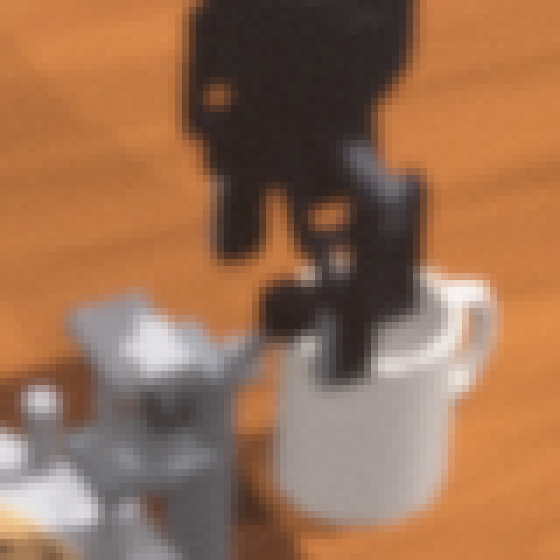

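Request:
carry_out([
  [0,0,0,6,1,0,90],
  [0,0,0,0,0,-12,90],
  [0,0,0,0,0,-12,90],
  [0,0,0,0,0,-10,90],
  [0,0,0,0,0,-10,90],
  [0,0,0,0,0,-10,90],
  [0,0,0,0,0,-10,90],
  [0,0,0,0,0,0,90],
])

```text
time: 5.8
ee_pos: [0.5152, 0.1206, 0.1231]
tcp_rot: [8.1, 89.9, 13.1]
wrist_force: [1.2, 0.3, 0.8]
opening: 0.0769
```

Run:
```python
from h import *
p=st2w([-.068,.172,.121]);plan(p,0)
im=vision.camera("scene"); cv2.imwrite("pics/s5.png",cv2.resize(im[130:210,270:350,::-1],None,fx=7,fy=7,interpolation=0))
```

```text
t 5.8 pos [0.5152 0.1206 0.1231] q [13.2  1.1 -2.4 86.4 -0.  98.2] F [1.2 0.3 0.8] open 0.0769
turn [-0.08  0.13 -0.02] shift_after_mm [  2.1   0.2 -39. ] shift_now [  2.    0.2 -39. ]
```

View pics/s5.png

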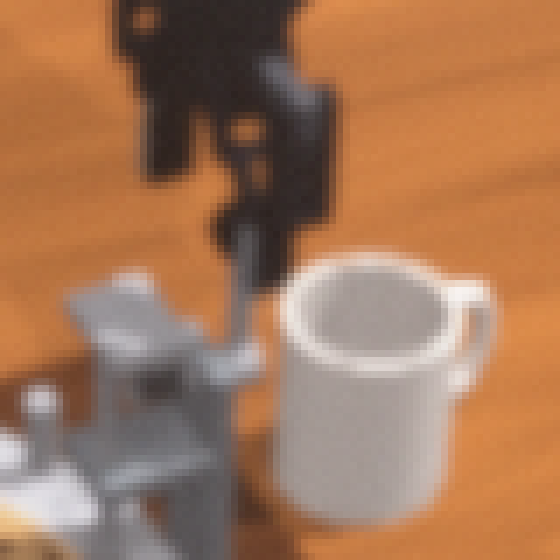

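The lever is upright with its knob against the finger, and the mug is untouched. I'll keep pushing.

Request:
carry_out([
  [0,0,0,0,0,-8,90],
  [0,0,0,0,0,-8,90],
  [0,0,0,0,0,-8,90],
  [0,0,0,0,0,-8,90],
  [0,0,0,0,0,-7,90],
  [0,0,0,0,0,0,90],
])

```text
time: 6.6
ee_pos: [0.4758, 0.117, 0.1214]
tcp_rot: [-175.4, 89.9, -170.4]
wrist_force: [0.1, 0.4, 0.2]
opening: 0.0769
```

Run:
```python
from h import *
p=st2w([-.068,.172,.121]);plan(p,0)
im=vision.camera("scene"); cv2.imwrite("pics/s6.png",cv2.resize(im[130:210,270:350,::-1],None,fx=7,fy=7,interpolation=0))
```

```text
t 6.6 pos [0.4758 0.117  0.1214] q [13.8 -4.  -7.5 86.5  0.  98.8] F [0.1 0.4 0.2] open 0.0769
turn [-0.09 -0.08  0.01] shift_after_mm [0.4 0.3 0.5] shift_now [0.4 0.3 0.5]
```

View pics/s6.png

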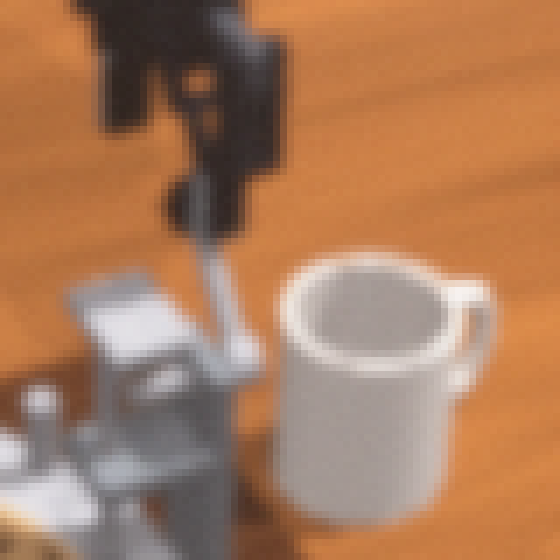

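Request:
carry_out([
  [0,0,0,0,0,-4,90],
  [0,0,0,0,0,-2,90],
  [0,0,0,0,0,0,90],
])

```text
time: 7.02
ee_pos: [0.4744, 0.1169, 0.1214]
tcp_rot: [-2.0, 89.6, 3.0]
wrist_force: [25.6, 1.4, -14.0]
opening: 0.0769
```

Run:
```python
from h import *
p=st2w([-.068,.172,.20]);plan(p,0)
```

```text
t 7.03 pos [0.4744 0.1169 0.1214] q [13.9 -4.7 -8.2 86.1 -0.1 98.9] F [ 25.6   1.4 -14. ] open 0.0769
turn [-0.12  0.38  0.01] shift_after_mm [-78.6   0.3   1.9] shift_now [-78.6   0.3   2.4]
```

Request:
carry_out([
  [0,0,0,0,0,12,90],
  [0,0,0,0,0,15,90],
  [0,0,0,-40,0,0,90],
  [0,0,0,-40,0,0,90],
  [0,0,0,0,0,0,45],
])

```text
time: 7.65
ee_pos: [0.499, 0.1193, 0.2049]
tcp_rot: [9.8, 89.8, 14.8]
wrist_force: [-0.6, -0.4, -1.0]
opening: 0.0606
```

Run:
```python
from h import *
p=st2w([-.130,0,.20]);plan(p,90)
grab("t7","top",170,320,205,400,4)
```

```text
t 7.65 pos [0.499  0.1193 0.2049] q [13.4 -0.2  5.4 95.3  0.  98.5] F [-0.6 -0.4 -1. ] open 0.0606
turn [89.91  0.15 -0.22] shift_after_mm [  4.9 -84.8 171.9] shift_now [   4.4 -172.   -84.6]
```

View pics/t7.png

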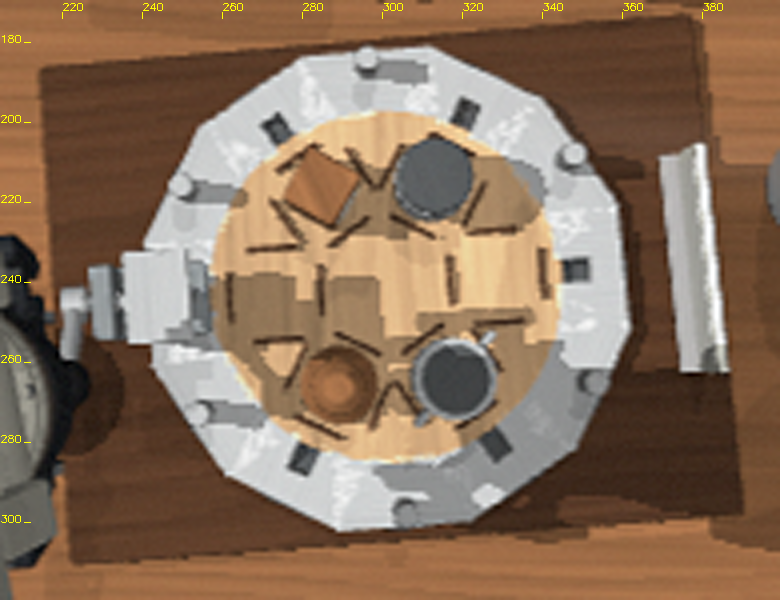

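Request:
carry_out([
  [0,0,0,0,-43,-21,45],
  [0,0,0,0,-43,-21,45],
  [0,0,0,0,-43,-21,45],
  [0,0,0,0,-43,-21,45],
  [10,0,0,0,0,0,45],
  [10,0,0,0,0,0,45],
  [10,0,0,0,0,0,45],
  [10,0,0,0,0,0,45],
  [10,0,0,0,0,0,45],
  [10,0,0,0,0,0,45],
  [10,0,0,0,0,0,45],
  [10,0,0,0,0,0,45],
])

```text
time: 9.2
ee_pos: [0.4284, -0.0597, 0.2005]
tcp_rot: [-114.1, 89.9, 170.5]
wrist_force: [-0.3, 0.1, -0.4]
opening: 0.0383
```

Request:
carry_out([
  [10,0,0,0,0,0,45],
  [0,0,0,30,0,0,45],
  [0,0,0,30,0,0,45],
  [0,0,0,20,0,0,45],
  [0,0,0,0,0,0,45],
])

```text
time: 9.82
ee_pos: [0.4274, -0.0595, 0.1196]
tcp_rot: [-103.8, 89.8, 171.2]
wrist_force: [-0.4, -0.2, 0.8]
opening: 0.0386
```

Run:
```python
from h import *
p=st2w([-.130,0,.10]);plan(p,90)
im=vision.camera("scene"); cv2.imwrite("pics/s8.png",cv2.resize(im[120:280,170:340,::-1],None,fx=4,fy=4,interpolation=cv2.INTER_CUBIC))
print(proj("scene",st2w([-.130,0,.072])))
```

```text
t 9.82 pos [ 0.4274 -0.0595  0.1196] q [ -7.9 -11.9 -14.7  87.4   0.  167.1] F [-0.4 -0.2  0.8] open 0.0386
turn [-0.09 -0.06  0.24] shift_after_mm [19.6  2.3  0.2] shift_now [19.5  2.4  0.2]
[[232.21504272 185.06960217]]
```

View pics/s8.png

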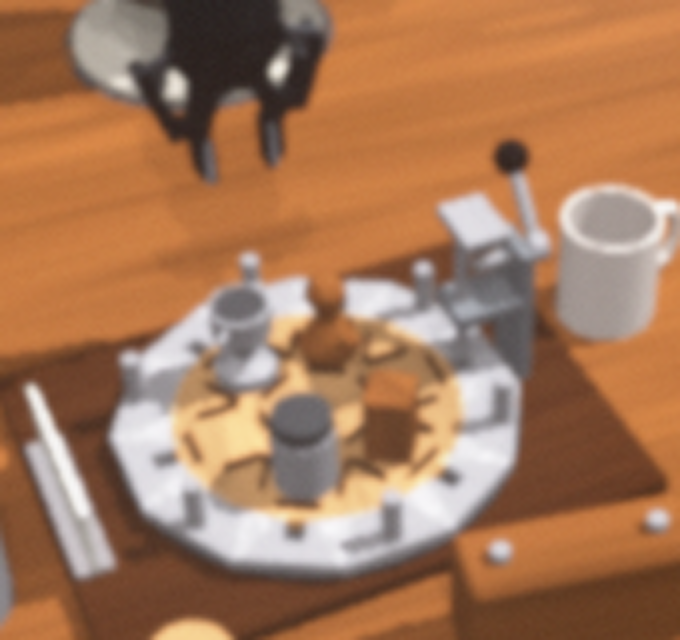

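Run:
```python
from h import *
p=sensors.get_obs()["ee_pos"];R=toolR().as_matrix()
for s in(-.025,-.019,0,.019,.025): print(s,proj("scene",p+[0,0,.031]+R[:,2]*s))
```

```text
-0.025 [[237.99868193 160.86593964]]
-0.019 [[236.02906007 161.40499472]]
0 [[229.75301671 163.12265085]]
0.019 [[223.41718164 164.85667105]]
0.025 [[221.40383228 165.40769367]]
```

Request:
carry_out([
  [0,0,0,20,2.3,0,45],
  [0,0,0,25,0,0,45],
  [0,0,0,25,0,0,45],
  [0,0,0,20,0,0,45],
  [0,0,0,7,0,0,45],
  [0,0,0,7,0,0,45],
  [0,0,0,0,0,0,45],
])

```text
time: 10.75
ee_pos: [0.4312, -0.0595, 0.0182]
tcp_rot: [77.4, 90.0, -7.7]
wrist_force: [-0.1, 0.5, -0.1]
opening: 0.0383
```

Run:
```python
from h import *
p=st2w([-.130,0,.015]);plan(p,90)
im=vision.camera("scene"); cv2.imwrite("pics/s9.png",cv2.resize(im[120:280,170:340,::-1],None,fx=4,fy=4,interpolation=cv2.INTER_CUBIC))
```

```text
t 10.75 pos [ 0.4312 -0.0595  0.0182] q [ -7.9 -10.5 -24.8  75.7   0.  167.2] F [-0.1  0.5 -0.1] open 0.0383
turn [-0.09  0.   -0.01] shift_after_mm [ 3.2 -1.5 -0.2] shift_now [ 3.2 -1.5 -0.2]
```

View pics/s9.png

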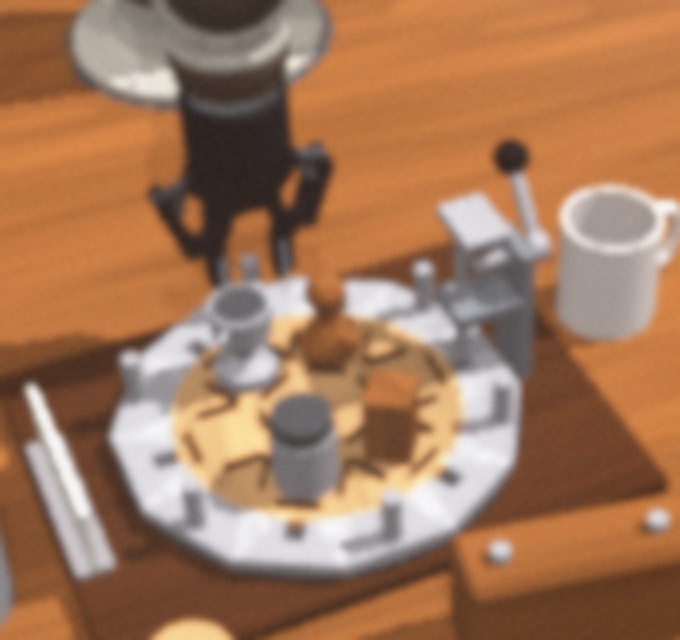

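Request:
carry_out([
  [0,0,0,1,-1,0,33],
  [0,0,0,0,0,0,33],
  [-4,0,0,0,0.3,9,33],
  [-4,0,0,0,0.3,9,33],
  [-4,0,0,0,0.3,9,33],
  [-4,0,0,0,0.3,9,33],
  [-4,0,0,0,0.3,9,33],
  [0,0,0,0,0,0,33],
])

```text
time: 11.8
ee_pos: [0.4417, -0.1032, 0.017]
tcp_rot: [36.0, 90.0, -29.1]
wrist_force: [-0.1, -0.3, 0.2]
opening: 0.0282
```

Run:
```python
from h import *
t=np.radians(200);p=st2w([.13*np.cos(t),.13*np.sin(t),.017]);plan(p,110)
grab("t10","top",170,320,205,400,4)
```

```text
t 11.8 pos [ 0.4417 -0.1032  0.017 ] q [-13.1  -7.8 -22.6  75.2  -0.  141.9] F [-0.1 -0.3  0.2] open 0.0282
turn [-0.15  0.01 -0.  ] shift_after_mm [-0.  -0.1 -0.2] shift_now [-0.  -0.1 -0.2]
```

View pics/t10.png

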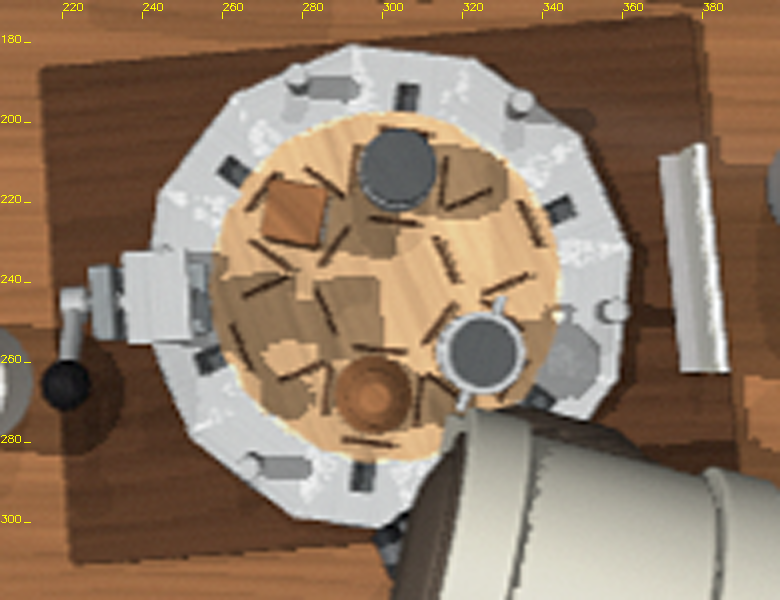

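The wheel is turning with the prizes upright, and the cup is now at about (323,257). I'll continue.

Request:
carry_out([
  [-4,0,0,0,0.3,9.1,33],
  [-4,0,0,0,0.3,9.1,33],
  [-4,0,0,0,0.3,9.1,33],
  [-4,0,0,0,0.3,9.1,33],
  [-4,0,0,0,0.3,9.1,33],
  [-4,0,0,0,0.3,9.1,33],
  [-4,0,0,0,0.3,9.1,33],
  [-4,0,0,0,0.3,9.1,33],
  [-4,0,0,0,0.3,9.1,33],
  [-4,0,0,0,0.3,9.1,33],
  [0,0,0,0,0,0,33],
])

```text
time: 13.22
ee_pos: [0.5046, -0.1659, 0.0168]
tcp_rot: [-159.9, 90.0, 175.0]
wrist_force: [-0.2, -0.0, -0.5]
opening: 0.0282
```

Run:
```python
from h import *
t=np.radians(240);p=st2w([.13*np.cos(t),.13*np.sin(t),.017]);plan(p,150)
grab("t11","top",170,320,205,400,4)
th=S[2]+S[3]
for k in range(0,360,60):
    a=np.radians(k)+S[3]; print(k,(proj("top",st2w([.13*np.cos(a),.13*np.sin(a),.072]))[0]+.5-[205,170])*4)
```

```text
t 13.22 pos [ 0.5046 -0.1659  0.0168] q [-18.2   2.9 -12.3  74.8  -0.   96.9] F [-0.2 -0.  -0.5] open 0.0282
turn [-0.18 -0.01  0.  ] shift_after_mm [-0.2 -0.  -0.2] shift_now [-0.2 -0.  -0.2]
0 [367.92514519  56.18654233]
60 [180.99299232 184.15241745]
120 [197.2149676  413.07560148]
180 [406.28300544 514.93832015]
240 [596.87970756 382.24130419]
300 [574.71688818 152.48604849]
```

View pics/t11.png

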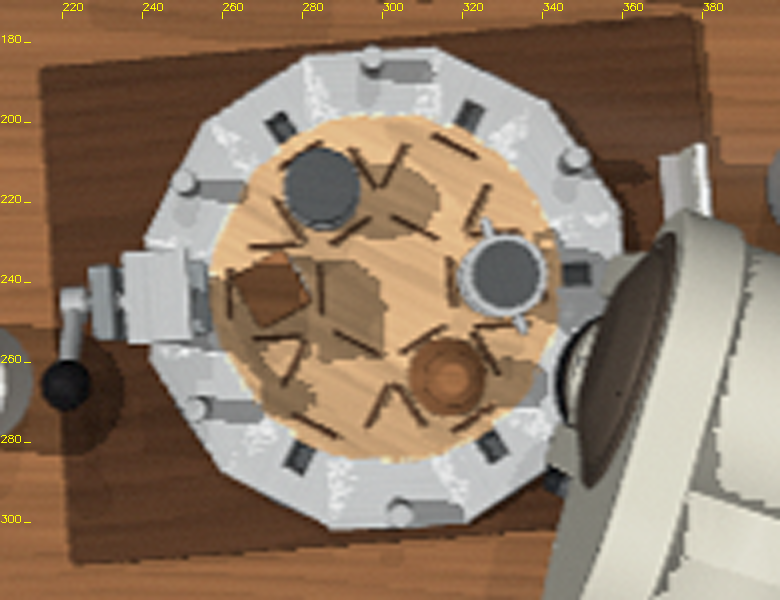

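Request:
carry_out([
  [-1,0,0,0,0,2.3,33],
  [-1,0,0,0,0,2.3,33],
  [-1,0,0,0,0,2.2,33],
  [0,0,0,0,0,0,33],
])

```text
time: 13.78
ee_pos: [0.5109, -0.169, 0.0169]
tcp_rot: [-20.7, 90.0, -42.7]
wrist_force: [-0.5, -0.3, -0.1]
opening: 0.0282
```

Run:
```python
from h import *
t=np.radians(243);p=st2w([.13*np.cos(t),.13*np.sin(t),.017]);plan(p,153)
grab("t12","top",170,320,205,400,4)
```

```text
t 13.78 pos [ 0.5109 -0.169   0.0169] q [-18.3   3.8 -11.3  74.9  -0.   93.7] F [-0.5 -0.3 -0.1] open 0.0282
turn [-0.08  0.01  0.  ] shift_after_mm [-0.1  0.3 -0.4] shift_now [-0.1  0.3 -0.4]
```

View pics/t12.png

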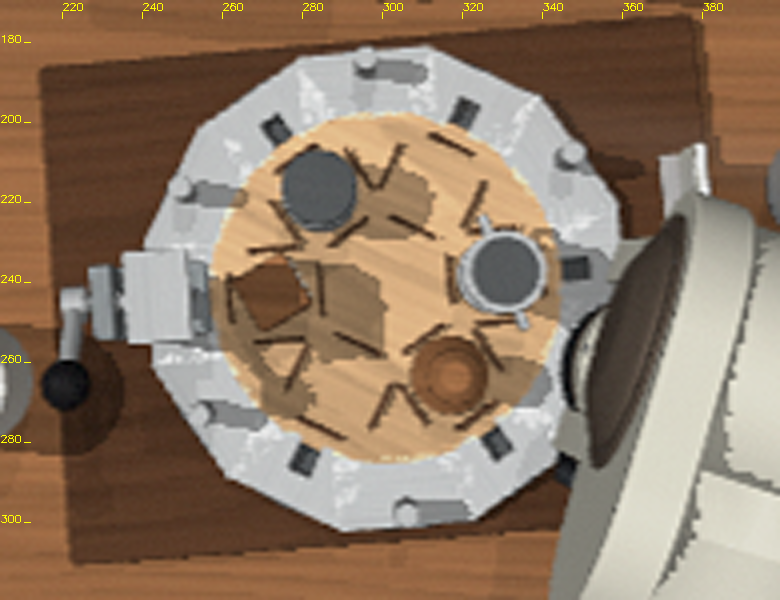

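The wheel is aligned: holes and pegs match the locked starting picture within about 0.5 px. Now I'll withdraw and go back to the lever.

Request:
carry_out([
  [0,0,0,0,0,-4,33],
  [0,0,0,-20,0,0,33],
  [0,0,0,-40,0,0,33],
  [0,0,0,-45,0,0,33],
  [0,0,0,-45,0,0,33],
  [0,0,0,-45,0,0,90],
  [0,0,0,0,0,0,90],
])

```text
time: 14.7
ee_pos: [0.5081, -0.1677, 0.2157]
tcp_rot: [3.8, 89.7, -18.3]
wrist_force: [0.1, -0.1, 0.3]
opening: 0.0636
```

Run:
```python
from h import *
p=st2w([-.042,.172,.2]);plan(p,0)
grab("t13","top",170,320,205,400,4)
```

```text
t 14.7 pos [ 0.5081 -0.1677  0.2157] q [-18.3   2.9   9.8  96.5   0.   93.8] F [ 0.1 -0.1  0.3] open 0.0636
turn [-27.1    0.34   0.06] shift_after_mm [ 15.7 286.8  19.5] shift_now [  15.1  264.2 -113.3]
```

View pics/t13.png

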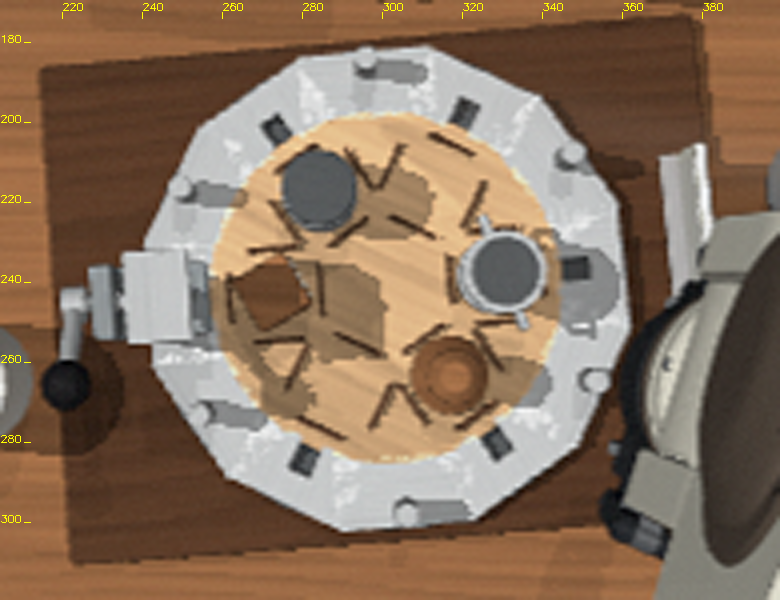

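Request:
carry_out([
  [-9,0,0,0,0,0,90],
  [-9,0,0,0,0,0,90],
  [-9,0,0,0,0,0,90],
  [0,0,0,0,48,3.3,90],
  [0,0,0,0,48,3.3,90],
  [0,0,0,0,48,3.3,90],
  [0,0,0,0,48,3.3,90],
  [0,0,0,0,48,3.3,90],
  [0,0,0,0,47,3,90],
  [0,0,0,0,0,0,90],
  [0,0,0,0,0,0,90],
])

```text
time: 16.12
ee_pos: [0.5011, 0.12, 0.2109]
tcp_rot: [-161.4, 89.9, -156.4]
wrist_force: [0.9, 0.2, 0.5]
opening: 0.077
```

Run:
```python
from h import *
p=st2w([-.042,.172,.121]);plan(p,0)
```

```text
t 16.12 pos [0.5011 0.12   0.2109] q [13.5  0.6  6.8 96.4 -0.  98.5] F [0.9 0.2 0.5] open 0.077
turn [-0.06 -0.09  0.03] shift_after_mm [89.9 -0.4  1.1] shift_now [89.9 -0.3  1.2]
```

Request:
carry_out([
  [0,0,0,30,0,0,90],
  [0,0,0,30,0,0,90],
  [0,0,0,29,0,1,90],
  [0,0,0,0,0,10,90],
  [0,0,0,0,0,10,90],
  [0,0,0,0,0,10,90],
  [0,0,0,0,0,10,90],
  [0,0,0,0,0,10,90],
  [0,0,0,0,0,10,90],
  [0,0,0,0,0,10,90],
  [0,0,0,0,0,0,90],
])

```text
time: 17.5
ee_pos: [0.5733, 0.1264, 0.1227]
tcp_rot: [-2.6, 90.0, 2.4]
wrist_force: [-0.7, 0.3, 0.2]
opening: 0.0768
```

Run:
```python
from h import *
p=st2w([.063,.172,.121]);plan(p,0)
im=vision.camera("scene"); cv2.imwrite("pics/s14.png",cv2.resize(im[120:270,230:350,::-1],None,fx=5,fy=5,interpolation=0)[:600])
```

```text
t 17.5 pos [0.5733 0.1264 0.1227] q [12.4  9.2  6.2 87.1 -0.  97.5] F [-0.7  0.3  0.2] open 0.0768
turn [-0.1   0.03  0.  ] shift_after_mm [ 1.7 -0.4 33.6] shift_now [ 1.8 -0.4 33.6]
```

View pics/s14.png

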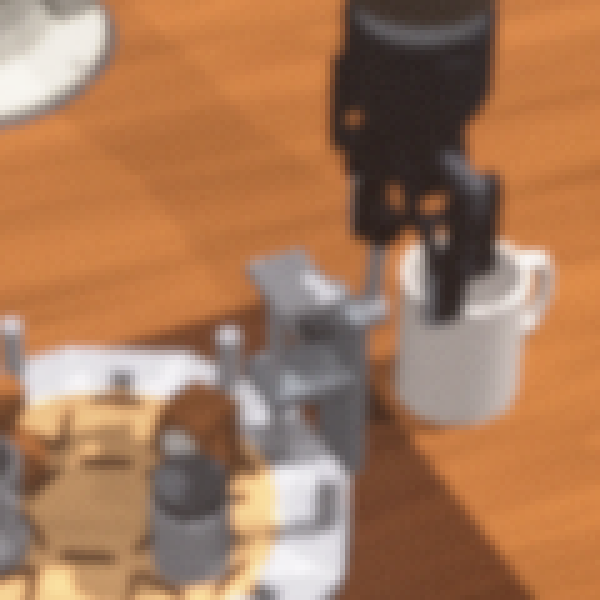

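Request:
carry_out([
  [0,0,0,0,0,9,90],
  [0,0,0,0,0,9,90],
  [0,0,0,0,0,9,90],
  [0,0,0,0,0,7,90],
  [0,0,0,0,0,0,90],
])

```text
time: 18.18
ee_pos: [0.6066, 0.1293, 0.1226]
tcp_rot: [-174.9, 90.0, -169.9]
wrist_force: [0.6, 0.0, 0.0]
opening: 0.0772
```

Run:
```python
from h import *
p=st2w([.063,.172,.121]);plan(p,0)
im=vision.camera("scene"); cv2.imwrite("pics/s15.png",cv2.resize(im[130:210,270:350,::-1],None,fx=7,fy=7,interpolation=0)[:600])
```

```text
t 18.18 pos [0.6066 0.1293 0.1226] q [12.  13.8 11.7 87.8  0.  97.1] F [0.6 0.  0. ] open 0.0772
turn [-0.1  -0.02  0.  ] shift_after_mm [ 1.6 -0.4  0.2] shift_now [ 1.6 -0.4  0.2]
```

View pics/s15.png

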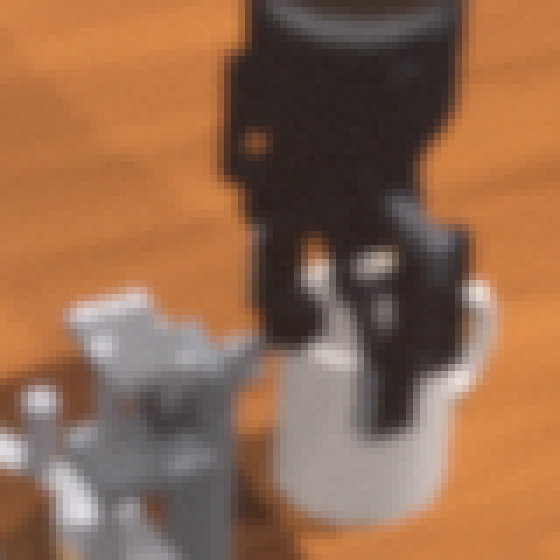

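Request:
carry_out([
  [0,0,0,0,0,4,90],
  [0,0,0,0,0,0,90],
])

```text
time: 18.48
ee_pos: [0.6096, 0.1297, 0.1229]
tcp_rot: [179.5, 89.9, -175.5]
wrist_force: [-3.6, -0.8, 1.0]
opening: 0.077
```

Request:
carry_out([
  [0,0,0,0,0,-14,90],
  [0,0,0,0,0,-12,90],
  [0,0,0,-30,0,0,90],
  [0,0,0,-40,0,0,90],
  [0,0,0,-60,0,0,90],
  [0,0,0,-40,0,-50,90],
  [0,0,0,0,0,-60,90],
  [0,0,0,0,0,-60,90],
  [0,0,0,0,0,0,90],
])

```text
time: 19.6
ee_pos: [0.4128, 0.1124, 0.2938]
tcp_rot: [10.8, 89.8, 15.9]
wrist_force: [0.4, 0.6, 0.7]
opening: 0.0767
```

Run:
```python
from h import *
plan(st2w([0,0,.3]),0)
im=vision.camera("scene"); b=cv2.imread("pics/scene0.png"); a=im[:,:,::-1]
c=np.hstack([b[150:230,270:325],a[150:230,270:325]]); cv2.imwrite("pics/s16.png",cv2.resize(c,None,fx=7,fy=7,interpolation=0))
cv2.imwrite("pics/s16b.png",cv2.resize(a[100:310,120:380],None,fx=3,fy=2.8))
grab("t16","top",170,320,205,400,4)
```

```text
t 19.6 pos [0.4128 0.1124 0.2938] q [ 15.2  -8.5   7.8 106.    0.  100.2] F [0.4 0.6 0.7] open 0.0767
turn [-0.05  0.22 -0.04] shift_after_mm [  -6.2 -172.6  131.7] shift_now [  -5.8 -172.5  131.8]
```

View pics/s16.png

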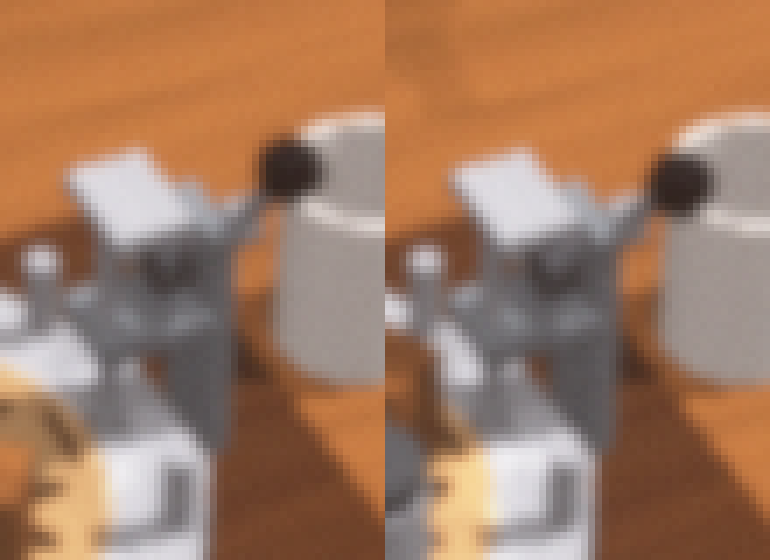

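View pics/s16b.png

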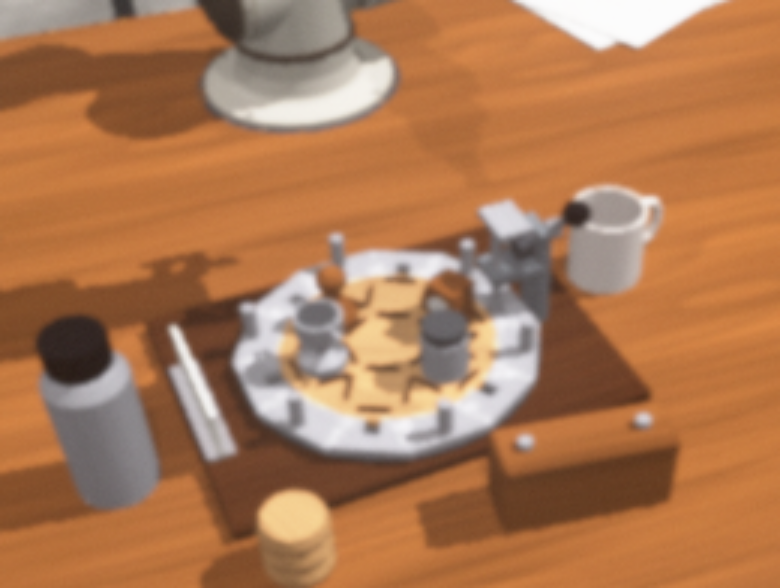

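View pics/t16.png

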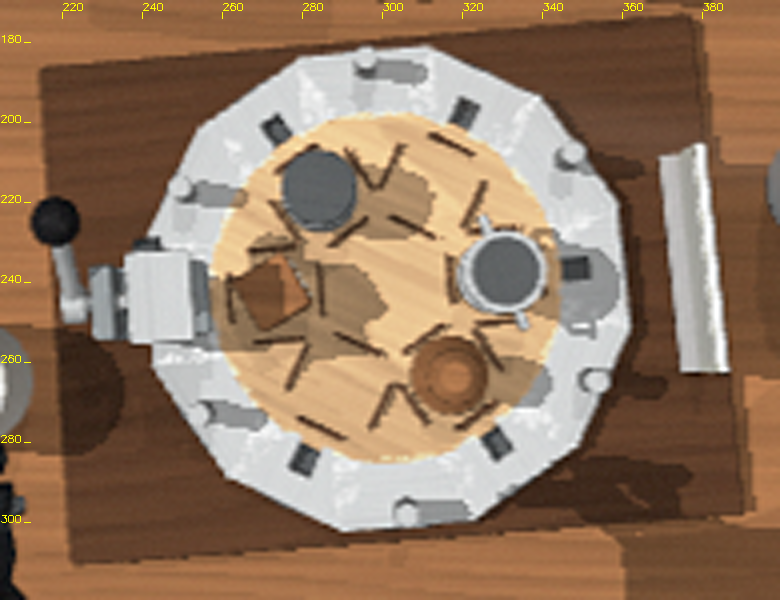

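Run:
```python
from h import *
q=unproj("top",(330.1,237.2),.098);t=st2w([0,-.065,.032]);print("cup off mm",(q-t)[:2]*1000)
b=cv2.imread("pics/scene0.png");a=vision.camera("scene")[:,:,::-1]
g=lambda i:cv2.cvtColor(np.ascontiguousarray(i),cv2.COLOR_BGR2GRAY).astype(np.float32)
for n,(r0,r1,c0,c1) in dict(head=(168,192,278,294),mug=(165,205,317,345),gclock=(245,290,280,350),thermos=(210,285,130,176),pieces=(272,312,202,236)).items():
    sh,resp=cv2.phaseCorrelate(g(b)[r0:r1,c0:c1],g(a)[r0:r1,c0:c1]); print(n,np.round(sh,2),round(resp,2))
o=sensors.get_obs();print(o["time"],o["ee_pos"],o["wrist_force"])
```

```text
cup off mm [0.39712253 1.82345018]
head [-0.09 -0.1 ] 0.99
mug [0.25 0.08] 0.96
gclock [0.03 0.53] 1.0
thermos [-0.08  0.46] 0.99
pieces [0.1  0.07] 1.03
19.75 [0.41648203 0.1128916  0.29218162] [0.63660276 0.33622615 0.37304559]
```

Request:
carry_out([
  [0,0,0,0,0,0,90],
  [0,0,0,0,0,0,90],
])

```text
time: 20.0
ee_pos: [0.4167, 0.1128, 0.2914]
tcp_rot: [-168.6, 89.9, -163.6]
wrist_force: [0.3, 0.4, 0.6]
opening: 0.0769
```

```bash
python3 -c "
from workcell import job_done
print(job_done())"
```

```text
the job is handed in; nothing more can be done
None
```

I handed the job in at 20 s with the cup in front of the name card and the wheel locked. No verdict was reported, so this rests on my own last checks. I threw the lever over to its stop, turned the wheel +60° with the open fingers on either side of a peg, threw the lever back and withdrew.

**Last checks:**
- **Pin:** its head is within 0.1 px of where it was in the starting picture. A pin riding 8 mm high would show as about 2.3 px, so it is home.
- **Lever:** it is back on its starting side.
- **Cup:** it stands about 2 mm from the spot before the card.
- **Prizes:** all four look upright in their pockets in the pictures; I did not measure their tilt or height.
- **Bystanders:** all four are within 0.6 px of where they started.
- **Hands off:** the gripper is well clear, with the wrist force near zero.

**Disagreement:** the pictures showed the fingertips about 30–40 mm higher than the reported TCP. I set the working heights from the images and the force readings instead.

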